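# Lock the stop screw of the strap splitter

## Robot

A 6-joint arm with a two-finger parallel gripper is mounted at the origin on the work surface. World frame = base frame: x ahead of the robot, y to its left, z up, the work surface at z = 0. Lengths are in m, angles in rad, forces in N, time in s.
With the tool pointing down it reaches from about 0.25 to 0.725 m from the base axis. Payload 4 kg.
Tool frame: the origin (TCP) lies midway between the tips of the shut fingers; the grasp point (between the pads) lies 19 mm behind it (manip.grasp_offset is the distance from the TCP to the grasp point, in m); z points along the fingers, y is the line along which they close (so a half turn about z gives the same grasp; the last joint's range is limited). The gripper opens to 85 mm and grips with 20 to 120 N. Pads are 22 mm wide; open, the fingers measure 114 mm over their backs; the gripper's body (76 mm by 85 mm) begins 54 mm behind the grasp point. The pads swing forward as they close: fully open they stand 13 mm farther back than shut.
Start: joints at [1.216, 0.241, 0.005, 1.335, 0, 1.571], TCP at [0.174, 0.469, 0.231] pointing down, gripper open.
Joint ranges: [-2.72, 2.72], [-1.05, 1.87], [-1.09, 1.28], [-1.99, 2.15], [-1.42, 1.44], [-3.14, 3.14]. Speed limits (rad/s): [2.79, 2.79, 3.14, 3.14, 3.14, 3.14].

## Interface

Orientations are given as a rotation vector (axis times angle).
In Python, from workcell import observe, capture, workorder, manip gives the robot as it stands. The module is installed in compiled form; this text tells all that it offers.
- The arm moves only by the tool apply_moves, never from a script. Its argument "deltas" is a list of rows, each an object with "slide": the shift along the tool's x, y, z scaled (see below), a list of three; "dr": the turn, a rotation vector about the tool's x, y, z scaled (see below), a list of three. A call has 1 to 12 rows; each row is the pose to reach, as a shift and turn from the pose commanded when the call began, along the tool's axes at that moment; what a row does not reach only later rows make up. The controller multiplies each number of a shift by 12 cm and each number of a turn by 30 degrees. A row lasts 1/8 s, in which the tool goes at most 62.5 mm and 10.7 degrees, less where a joint would pass 70% of its speed; a pose out of reach is approached as far as the arm can. A call with a number of a shift or a turn outside -1 to 1 is refused whole. A call with a gripper value outside its range is refused whole. "gripper" is the gripper's target within -1 to 1 (shut at 1, half-way at 0, fully open at -1), set as the call begins (left out, the last holds). The fingers move at their own pace and stop on an object; "grip_force" is the grip in N (left out, the last holds). Time passes only in rows, so rows that repeat a pose let the fingers close. It gives the time, the measured TCP pose, the force, the opening and the grip force at its end, in the units of the state.
- observe(): the state, without advancing time (a new reading comes with each control period).
- capture(name): name is "side" or "top" or "wrist"; returns a dict with "img" (420x560x3 uint8, red, green, blue), "fovy" (degrees; the focal length in pixels is half the picture's height over the tangent of half this angle, whatever the lens; pixels are square), "cx", "cy" (the principal point, pixels), "R" (3x3) and "t" (3): a world point X has camera coordinates R X + t. Camera axes: x right, y down, z forward; pixel columns grow to the right and rows downward; lengths in m; the calibration is good to about 2 mm. A picture is of the moment at which its call begins. There is no depth.
- workorder.hand_in(): hands the job in; it is judged then, once.
The state is a dict: "time_s": time; "joint_positions": joint angles; "joint_velocities": joint speeds; "joint_torque": joint torques, N m; "position": TCP position; "eef_rot": TCP orientation; "contact_force": force on the tool from outside, world axes, zero at the start; "ft_torque": the same for the moment, N m; "gripper_width": finger opening in m; "gripper_force": force on a finger pad.
Only numpy, scipy, OpenCV 4.12 (cv2) and the standard library are available. Lean on these libraries where they do the work, as an engineer would, in place of code of your own. Each camera call takes 0.05 s, during which the arm holds its last target. There are 200 camera calls.

## Task

Lock the brass depth-setting screw of the green strap splitter: lower the blue holding key over the screw's square head until it sits fully home on the brass collar with its arm between the two steel pins, and let go of it. Then push the red handle of the jam nut clockwise (seen from above) until the nut is home, and tighten it firmly with about 12 N at the handle, held for a moment and never over 22 N, so that the screw keeps its setting; leave the key on the screw, force nothing, and leave the other things on the bench alone.

Things in the scene. Friction and masses are not known exactly. Their poses are not given: they have to be found in the camera images.
- press: Green strap splitter, fixed. Origin on the bench under the axis of its adjusting screw, z up. On that axis: boss 52 mm wide up to 60 mm, jam nut (hexagon 38 mm) at 60-82 mm, then the brass screw. Base plate 20 mm thick, x -70 to 230, y -85 to 120 mm; fork pins towards +y; roller, blade bar and cheeks (up to 105 mm high) from x = 160 mm on.
- fork (a point): Point midway between the two steel fork pins, 95 mm from the screw axis along the press's +y, 93 mm above the bench. Pins 12 mm thick, round tops at 110 mm, side by side along the press's x with a 14 mm gap; the bracket under the gap ends at 66 mm.
- screw: Brass adjusting screw; origin on its axis 60 mm above the bench, z up. Collar 40 mm wide, top at 88 mm above the bench; on it a square head 24 x 24 mm (sides along x and y) 17 mm high, then a 20 x 20 mm pilot 5 mm high. Its setting is x along the press's x, as at the start; keep it within 0.25 rad. The nut's thread friction (0.12 N m) carries it along unless the key holds it.
- seat (a point): Centre of the top face of the screw's brass collar, 88 mm above the bench, where the key's underside comes to rest; axes as screw.
- key_grip (a point): Loose blue key, 0.2-0.33 kg, lying on its underside, z up. Point: centre of its yellow fin (40 mm along x, 14 mm thick along y, 30-66 mm above the underside), 48 mm above the underside. Below: 44 mm square block 30 mm high, with a 26 mm square hole from below, 26 mm deep, centred. Arm 10 x 10 mm, flush with the underside, along +x to 110 mm. Never press it on the machine with over 40 N.
- key_tip (a point): Point in the key's arm, 95 mm from its centre along the key's +x, 5 mm above its underside; with the key home on the screw it lies at fork. The key has about 1 mm play a side on the head and can turn some 5 degrees there.
- knob (a point): Red upright post, 18 mm thick, 69 to 135 mm above the bench, at the end of the jam nut's handle, 90 mm from the screw axis; this point is on its axis, 115 mm up. A dark bar 11 mm thick, 71 mm up, joins it to the nut. Starts to the far right of the screw as the robot sees it, swings about the screw axis, clockwise from above, some 0.96 rad until the nut is home.
- nut (a joint): Turn of the jam nut, rad: -0.96 at the start (loose), growing clockwise seen from above, 0 = home, hard against the boss. It runs with 2 to 3 N at the handle's post, and stays where it is left.
- handle (a joint): Elastic bend of the jam nut's handle, rad, positive when pushed to tighten: 0.0018 rad per newton at the post, square to the handle. Tight: above 0.0126 (7 N) for 0.3 s with the nut home. The thread is spoiled above 0.04 (22 N). Springs back to about 0 when let go.
- glue: White bottle, 48 mm wide, 95 mm high; origin at its underside. Not to be moved.
- dye: Black jar with white cap, 52 mm wide, 70 mm high; origin at its underside. Not to be moved.
- rivets: White cup of brass rivets, 66 mm wide, 45 mm high; origin at its underside. Not to be moved.
- pliers: Pliers with yellow handles lying on the bench, 160 mm long; origin near the middle, on the bench. Not to be moved.

How it is judged:
On the way, in this order (a step that is already met when the one before it is completed fails the run):
1. the key sits home on the collar with its arm between the pins, let go, the nut still loose (z of key_grip in the frame of seat between 0.04 and 0.052 m and horizontal distance between key_grip and seat below 0.005 m and distance between key_tip and fork below 0.012 m and contact force between the fingers and key below 0.5 N and value of joint nut below -0.7 rad), for 0.1 s.
2. the nut is home and tightened with 7 N or more at the handle, for 0.3 s (value of joint nut above -0.04 rad and value of joint handle above 0.0126 rad), for 0.3 s.
At the end, for the whole second after the job is handed in: The key sits on the collar (within 4 mm in height, 5 mm sideways) with its arm between the pins (within 12 mm), the nut is home (within 0.05 rad) with its handle let go, and the screw is within 0.25 rad of its setting (its x along the press's x) (z of key_grip in the frame of seat between 0.04 and 0.052 m and horizontal distance between key_grip and seat below 0.005 m and distance between key_tip and fork below 0.012 m and value of joint nut above -0.05 rad and value of joint handle below 0.0075 rad and angle between the x axis of screw and the x axis of press, either way round below 0.25 rad); the robot touches nothing.
It fails at once if the nut is overtightened (more than 22 N at the handle) (value of joint handle above 0.04 rad).
It fails at once if key and machine pressed together with more than 40 N (contact force between press and key above 40 N).
It fails at once if a bottle, jar, cup or the pliers is moved by more than 30 mm (distance of any of glue, dye, rivets, pliers from where it was at the start of the episode above 0.03 m).
It also fails if it takes over 67 s, if anything falls off the work surface, if the arm or the gripper's body presses on something with over 40 N, if the wrist force passes 120 N, or if a joint passes its speed limit or range.

## Working session

There is one attempt and no reset: what is moved stays moved. The work goes in short steps, Python scripts to look and compute and a tool call to move; the robot and the scene stay as the last step left them, time stands still between calls to the robot, and variables do not carry over. Pictures are saved under pics/ and viewed, at most 11 in all, crops included, and the job is handed in when it is done.

Besides the shell and the picture viewer there is one more tool, called after "Emit:" as name([rows], argument=value, ...), one row to a line, values as JSON. apply_moves: Moves the arm, as the interface text tells. Shifts and turns lie within -1 to 1; 1 stands for 12 cm of shift or 30 degrees of turn. Its arguments: {"type":"object","properties":{"deltas":{"type":"array"},"gripper":{"type":"number"},"grip_force":{"type":"number"}},"required":["deltas"]}

```bash
mkdir -p pics; python3 - <<'E'
from workcell import observe,capture,manip
import cv2,pickle
s=observe();print(s['position'],s['eef_rot'],s['gripper_width'],manip.grasp_offset)
for n in('top','side'):
    c=capture(n);cv2.imwrite(f'pics/{n}0.png',c['img'][...,::-1]);pickle.dump(c,open(n+'0.pkl','wb'));print(n,c['fovy'],c['cx'],c['cy'],c['R'],c['t'])
E
```

```text
[0.17347884 0.46825489 0.23039774] [-0.55435821 -3.09188175  0.00332424] 0.08560606370039484 0.0187
top 52.384930281469344 268.7785403824602 202.55465477648997 [[-3.58827041e-03 -9.99579730e-01  2.87660984e-02]
 [-9.90659118e-01 -3.67981490e-04 -1.36361198e-01]
 [ 1.36314474e-01 -2.89866986e-02 -9.90241453e-01]] [-0.06360397  0.5453176   1.12483499]
side 53.38612148755045 278.4352069693911 203.74462620237676 [[ 0.76379231 -0.64543763  0.0056195 ]
 [-0.36757469 -0.44210088 -0.81819048]
 [ 0.53057531  0.62286201 -0.57491978]] [-0.43631065  0.25413931  0.71551465]
```

View pics/top0.png

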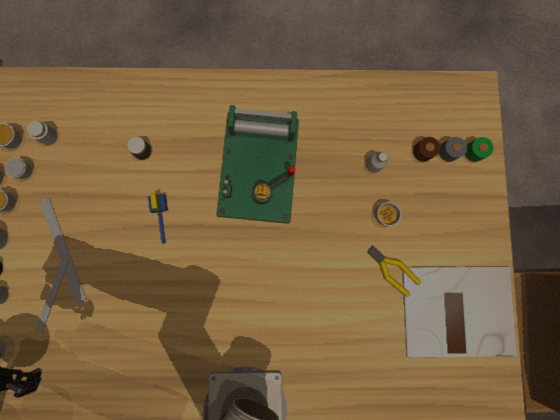

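View pics/side0.png

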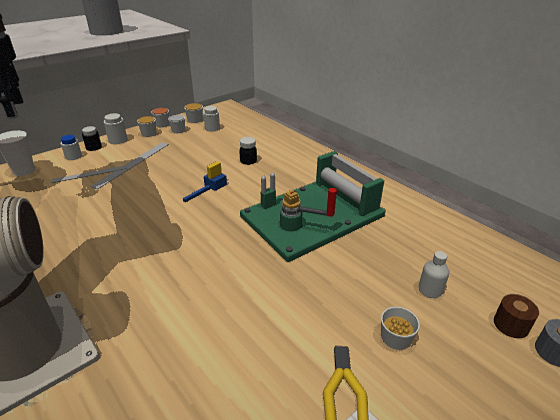

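The top view shows the screw at (262,191), pins around (226,182–192), red knob at (291,170) and the key with its fin at (158,203) and arm tip at (163,242). The side view agrees: the key stands left of the press, with nothing in between.

```bash
cat >h.py <<'E'
import numpy as np,cv2
from scipy.spatial.transform import Rotation as Ro
from workcell import observe,capture
def f(c): return c['img'].shape[0]/2/np.tan(np.radians(c['fovy'])/2)
def back(c,u,v,z):
    d=np.array([(u-c['cx'])/f(c),(v-c['cy'])/f(c),1]);R=np.array(c['R']);t=np.array(c['t'])
    o=-R.T@t;d=R.T@d;return o+d*(z-o[2])/d[2]
def proj(c,X):
    p=np.array(c['R'])@X+np.array(c['t']);return p[:2]/p[2]*f(c)+[c['cx'],c['cy']]
def mask(c,lo,hi):
    return cv2.inRange(cv2.cvtColor(c['img'],cv2.COLOR_RGB2HSV),lo,hi)
def move(xyz,yaw):
    """slide/dr units from the present measured pose to TCP xyz, pointing down, tool y at yaw (mod pi)"""
    s=observe();R0=Ro.from_rotvec(s['eef_rot'])
    best=None
    for k in(0,np.pi,-np.pi):
        y=np.array([np.cos(yaw+k),np.sin(yaw+k),0]);z=np.array([0,0,-1.])
        r=(R0.inv()*Ro.from_matrix(np.c_[np.cross(y,z),y,z])).as_rotvec()
        if best is None or np.linalg.norm(r)<np.linalg.norm(best):best=r
    print('pos',s['position'].round(4) if hasattr(s['position'],'round') else s['position'],'slide',(R0.inv().apply(np.array(xyz)-s['position'])/.12).round(3),'dr',(best/np.radians(30)).round(3),'q6',s['joint_positions'][5])
E
python3 - <<'E'
from h import *
import pickle
c=pickle.load(open('top0.pkl','rb'))
for n,u,v,z in[('screw',262,191,.11),('pinA',226,181,.11),('pinB',226,192,.11),('knob',291,170,.135),('tip',163,242,.01),('baseBL',218,217,.02),('baseBR',291,222,.02),('c1',297,115,.105)]:print(n,back(c,u,v,z).round(3))
m=mask(c,(20,150,110),(32,255,255));m[:190]=0;m[215:]=0;m[:,:145]=0;m[:,172:]=0
v,u=m.nonzero();print(len(u),u.mean(),v.mean());k=back(c,u.mean(),v.mean(),.066);print('fin',k)
t=back(c,163,242,.01);a=np.arctan2(*(t-k)[1::-1]);print('yaw',np.degrees(a))
move([k[0],k[1],.23],a+np.pi/2)
E
```

```text
screw [ 0.565 -0.045  0.11 ]
pinA [0.591 0.047 0.11 ]
pinB [0.563 0.047 0.11 ]
knob [ 0.615 -0.118  0.135]
tip [0.44  0.225 0.01 ]
baseBL [0.508 0.075 0.02 ]
baseBR [ 0.494 -0.126  0.02 ]
c1 [ 0.77  -0.138  0.105]
70 153.0857142857143 200.3
fin [0.54729329 0.24186378 0.066     ]
yaw -170.9075301242356
pos [0.1735 0.4683 0.2305] slide [-3.577 -0.688  0.006] dr [-0.003 -0.001 -0.981] q6 1.5708216972953646
```

Emit:
apply_moves([
  {"slide": [-0.45,-0.09,0],"dr": [0,0,0]},
  {"slide": [-0.9,-0.18,0],"dr": [0,0,0]},
], gripper=-1)

```text
time_s: 0.35
position: [0.2678, 0.4105, 0.2308]
eef_rot: [-0.55, -3.093, 0.001]
contact_force: [0.7, 1.1, 0.0]
gripper_width: 0.0852
gripper_force: 0.0
```

Emit:
apply_moves([
  {"slide": [-0.45,-0.09,0],"dr": [0,0,0]},
  {"slide": [-0.9,-0.17,0],"dr": [0,0,0]},
])

```text
time_s: 0.6
position: [0.3627, 0.3532, 0.231]
eef_rot: [-0.554, -3.092, 0.001]
contact_force: [-0.4, 0.6, 0.3]
gripper_width: 0.0852
gripper_force: 0.0
```

Emit:
apply_moves([
  {"slide": [-0.45,-0.09,0],"dr": [0,0,0]},
  {"slide": [-0.9,-0.17,0],"dr": [0,0,0]},
])

```text
time_s: 0.85
position: [0.457, 0.2965, 0.2309]
eef_rot: [-0.554, -3.092, 0.001]
contact_force: [0.8, -0.3, -0.2]
gripper_width: 0.0852
gripper_force: 0.0
```

Emit:
apply_moves([
  {"slide": [-0.45,-0.09,0],"dr": [0,0,-0.33]},
  {"slide": [-0.88,-0.17,0],"dr": [0,0,-0.66]},
  {"slide": [-0.88,-0.17,0],"dr": [0,0,-0.98]},
  {"slide": [-0.88,-0.17,0],"dr": [0,0,-0.98]},
  {"slide": [-0.88,-0.17,0],"dr": [0,0,-0.98]},
])

```text
time_s: 1.48
position: [0.5472, 0.2422, 0.2311]
eef_rot: [0.246, -3.131, 0.0]
contact_force: [0.1, 0.6, -0.1]
gripper_width: 0.0853
gripper_force: 0.0
```

```bash
python3 - <<'E'
from h import *
import pickle
s=observe();print(s['time_s'],s['position'],s['eef_rot'],s['contact_force'])
c=capture('wrist');pickle.dump(c,open('w1.pkl','wb'));cv2.imwrite('pics/w1.png',c['img'][...,::-1])
E
```

```text
1.475 [0.54720329 0.24224021 0.23106336] [ 2.45883116e-01 -3.13121434e+00  2.92552139e-04] [ 0.10928309  0.59434055 -0.12449583]
```

View pics/w1.png

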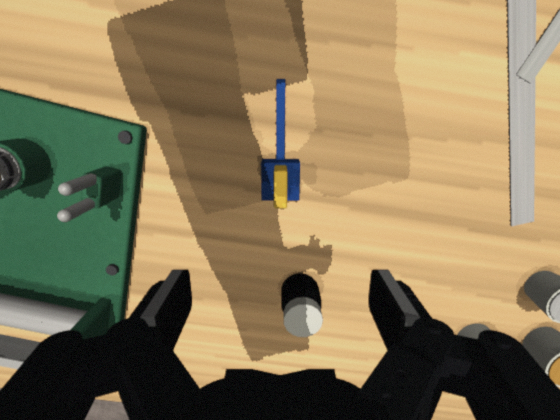

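The wrist view shows the key in line with the tool: arm tip (281,80), block about (280,180), fin top (281,187), dye jar behind at (302,310).

```bash
python3 - <<'E'
from h import *
import pickle
c=pickle.load(open('w1.pkl','rb'))
print('tcp px',proj(c,np.array([.5472,.2422,.048])),'campos',-np.array(c['R']).T@np.array(c['t']))
my=mask(c,(20,150,60),(32,255,255));mb=mask(c,(105,130,30),(125,255,255))
for n,m in(('y',my),('b',mb)):
    m[:70]=0;m[215:]=0;m[:,:255]=0;m[:,305:]=0
    v,u=m.nonzero();print(n,len(u),u.min(),u.max(),v.min(),v.max())
# block bottom/top edges & arm
for vv in(90,150): u=mb[vv].nonzero()[0];print('arm row',vv,u.min(),u.max(),back(c,(u.min()+u.max())/2,vv,.01).round(4))
v,u=mb.nonzero();s=v>156;print('block cols',u[s].min(),u[s].max(),v[s].min(),v[s].max(),back(c,(u[s].min()+u[s].max())/2,v[s].min(),.03).round(4))
v,u=my.nonzero();e=back(c,u[v>v.max()-2].mean(),v.max()-0,.066);print('fin far end',e)
for vv in range(164,210,6):
    u=my[vv].nonzero()[0];print(vv,u.min() if len(u) else None,u.max() if len(u) else None)
print('tip',back(c,281,v.min()*0+80,.01),'dye',back(c,303,320,.07))
E
```

```text
tcp px [279.90531932 184.86346265] campos [0.46887158 0.2294524  0.37387163]
y 536 274 286 166 207
b 1521 262 299 80 199
arm row 90 277 284 [0.4509 0.2278 0.01  ]
arm row 150 277 283 [0.5153 0.2374 0.01  ]
block cols 262 299 157 199 [0.5202 0.2387 0.03  ]
fin far end [0.56623554 0.24526589 0.066     ]
164 None None
170 275 286
176 274 286
182 274 286
188 274 286
194 274 286
200 274 286
206 274 286
tip [0.44085965 0.22674786 0.01      ] dye [0.69787389 0.29317843 0.07      ]
```

Emit:
apply_moves([
  {"slide": [0,0,0.4],"dr": [0,0,0]},
  {"slide": [0,0,0.8],"dr": [0,0,0]},
])

```text
time_s: 1.78
position: [0.5479, 0.243, 0.1354]
eef_rot: [-0.248, 3.129, 0.002]
contact_force: [1.1, 0.5, -0.9]
gripper_width: 0.0854
gripper_force: 0.0
```

Emit:
apply_moves([
  {"slide": [0,0,0.3],"dr": [0,0,0]},
  {"slide": [0,0,0.6],"dr": [0,0,0]},
  {"slide": [0,0,0.82],"dr": [0,0,0]},
  {"slide": [0,0,0.82],"dr": [0,0,0]},
  {"slide": [0,0,0.82],"dr": [0,0,0]},
])

```text
time_s: 2.4
position: [0.5483, 0.2428, 0.0383]
eef_rot: [-0.249, 3.13, 0.001]
contact_force: [0.8, -0.4, 0.7]
gripper_width: 0.0853
gripper_force: 0.0
```

Emit:
apply_moves([
  {"slide": [0,0,0],"dr": [0,0,0]},
  {"slide": [0,0,0],"dr": [0,0,0]},
  {"slide": [0,0,0],"dr": [0,0,0]},
  {"slide": [0,0,0],"dr": [0,0,0]},
  {"slide": [0,0,0],"dr": [0,0,0]},
  {"slide": [0,0,0],"dr": [0,0,0]},
  {"slide": [0,0,0],"dr": [0,0,0]},
  {"slide": [0,0,0],"dr": [0,0,0]},
], gripper=1, grip_force=40)

```text
time_s: 3.4
position: [0.548, 0.242, 0.0372]
eef_rot: [-0.248, 3.131, 0.0]
contact_force: [0.0, -0.0, 3.3]
gripper_width: 0.0138
gripper_force: 46.2
```

Emit:
apply_moves([
  {"slide": [0,0,-0.4],"dr": [0,0,0]},
  {"slide": [0,0,-0.8],"dr": [0,0,0]},
  {"slide": [0,0,-1],"dr": [0,0,0]},
])

```text
time_s: 3.78
position: [0.5486, 0.2423, 0.1591]
eef_rot: [-0.248, 3.129, 0.002]
contact_force: [1.7, 0.6, -2.7]
gripper_width: 0.0134
gripper_force: 45.6
```

Emit:
apply_moves([
  {"slide": [0,0,-0.4],"dr": [0,0,0]},
  {"slide": [-0.2,-0.2,-0.75],"dr": [0,0,0]},
  {"slide": [-0.25,-0.6,-0.75],"dr": [0,0,0]},
])

```text
time_s: 4.15
position: [0.5915, 0.1772, 0.2504]
eef_rot: [-0.253, 3.124, 0.003]
contact_force: [0.0, -0.6, -3.9]
gripper_width: 0.0128
gripper_force: 45.5
```

Emit:
apply_moves([
  {"slide": [-0.25,-0.4,0],"dr": [0,0,0]},
  {"slide": [-0.25,-0.6,0],"dr": [0,0,0]},
  {"slide": [-0.25,-0.6,0],"dr": [0,0,0]},
  {"slide": [-0.25,-0.6,0],"dr": [0,0,0]},
  {"slide": [-0.25,-0.6,0],"dr": [0,0,0]},
])

```text
time_s: 4.78
position: [0.6293, 0.1104, 0.2467]
eef_rot: [0.251, -3.131, -0.0]
contact_force: [-1.0, 0.4, -2.3]
gripper_width: 0.0133
gripper_force: 45.4
```

```bash
python3 - <<'E'
from h import *
import pickle
s=observe();print(s['time_s'],s['position'],s['eef_rot'],s['contact_force'])
c=capture('wrist');pickle.dump(c,open('w2.pkl','wb'));cv2.imwrite('pics/w2.png',c['img'][...,::-1])
E
```

```text
4.775 [0.62927344 0.11039945 0.24666413] [ 2.50901307e-01 -3.13097167e+00 -3.69547248e-04] [-0.98090561  0.36624643 -2.28776205]
```

View pics/w2.png

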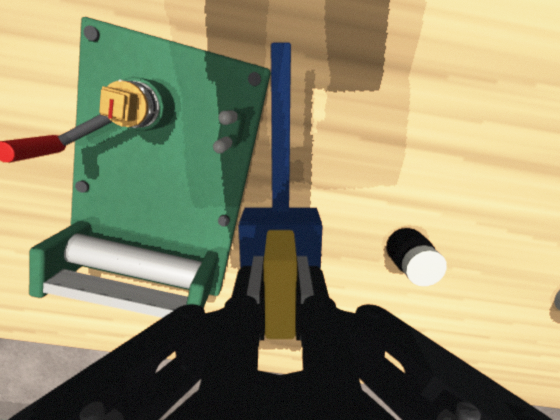

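The press is clear: screw head near (120,102), pin tops near (229,117) and (222,145). The held key is straight in the grip. I'll zoom in on the screw.

```bash
python3 - <<'E'
from h import *
import pickle
c=pickle.load(open('w2.pkl','rb'))
im=c['img'][65:165,85:255,::-1];cv2.imwrite('pics/w2c.png',cv2.resize(im,None,fx=4.5,fy=4.5,interpolation=cv2.INTER_CUBIC))
E
```

```text
(no output)
```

View pics/w2c.png

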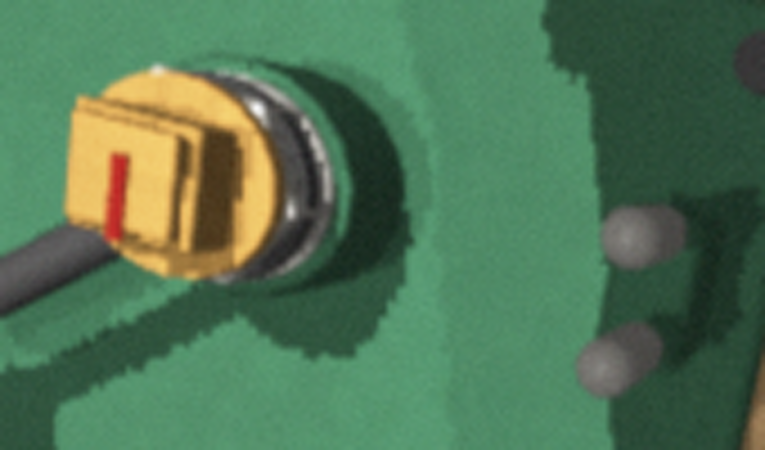

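```bash
cat >fit.py <<'E'
from h import *
import pickle
from scipy.optimize import least_squares
c=pickle.load(open('w2.pkl','rb'));P=lambda a,z:back(c,85+(a[0]+.5)/4.5-.5,65+(a[1]+.5)/4.5-.5,z)[:2]
print('f',f(c))
corn=[((182,134),(-10,-10),.110)]
pts=[((80,100),.110),((182,134),.110),((171,243),.110),((68,219),.110)]
Q=np.array([P(a,z) for a,z in pts]);print('pilot',Q.round(4),Q.mean(0),[np.linalg.norm(Q[i]-Q[i-1]).round(4) for i in range(4)])
H=np.array([P(a,.105) for a in((208,128),(195,250))]);print('head right',H,np.linalg.norm(H[0]-H[1]))
C=np.array([P(a,.088) for a in((278,190),(165,70),(190,279),(245,115),(250,250))])
s=least_squares(lambda p:np.hypot(*(C-p).T)-.020,Q.mean(0));print('collar',s.x,s.fun.round(4))
A,B=P((630,238),.104),P((605,365),.104);print('pins',A,B,np.linalg.norm(A-B));m=(A+B)/2;print('mid',m)
for o in(Q.mean(0),s.x):
    d=m-o;print('dist',np.hypot(*d),'yaw press',np.degrees(np.arctan2(d[1],d[0]))-90)
d=B-A;print('pin yaw',np.degrees(np.arctan2(d[1],d[0])))
E
python3 fit.py
```

```text
f 310.2144933166664
pilot [[ 0.5584 -0.0517]
 [ 0.5614 -0.0329]
 [ 0.5816 -0.0349]
 [ 0.5803 -0.0543]] [ 0.57043679 -0.0434496 ] [np.float64(0.022), np.float64(0.019), np.float64(0.0203), np.float64(0.0195)]
head right [[ 0.55974297 -0.03033635]
 [ 0.58275874 -0.03264412]] 0.023131179952050378
collar [ 0.57068068 -0.04434102] [ 0.0006  0.0001  0.0002 -0.0004 -0.0005]
pins [0.56710326 0.05101349] [0.59234324 0.04856676] 0.02535828503701685
mid [0.57972325 0.04979012]
dist 0.09370103513235525 yaw press -5.687767791848827
dist 0.0945644801068362 yaw press -5.487199525219367
pin yaw -5.536864316811293
```

```bash
python3 - <<'E'
from h import *
import pickle
c=pickle.load(open('w2.pkl','rb'));p=np.array([.62927,.1104,.24666]);R=Ro.from_rotvec([.2509,-3.13097,-.0004])
mb=mask(c,(105,110,20),(125,255,255));mb[:,:225]=0;mb[:,335:]=0
def T(u,v,z): return (R.inv().apply(back(c,u,v,z)-p)*1000).round(2)
u0=p[2]-.0372
for vv in(60,100,150,190):
    u=mb[vv].nonzero()[0];print(vv,u.min(),u.max(),T((u.min()+u.max())/2,vv,u0+.01))
v=mb[:,281].nonzero()[0];print('tip',v.min(),T(281,v.min()-.5,u0+.01))
for col in(250,262,300,312):
    v=mb[:,col].nonzero()[0];print('block near top',v.min(),v.max(),T(col,v.min(),u0),'top',T(col,208,u0+.03))
g=cv2.cvtColor(c['img'],cv2.COLOR_RGB2GRAY);print(g[204:262:2,252],g[36:50,281])
my=mask(c,(18,120,40),(34,255,255));v=my[:,281].nonzero()[0];v=v[v>200];print('fin',v.min(),v.max(),T(281,v.min(),u0+.066),T(281,v.max(),u0+.066))
print(c['img'][210:250:4,281])
E
```

```text
60 272 289 [101.68   0.15  27.26]
100 272 289 [82.92  0.14 27.25]
150 272 288 [57.35 -0.13 27.23]
190 273 287 [34.96 -0.15 27.22]
tip 43 [109.46   0.4   27.26]
block near top 209 265 [ 20.41 -18.46  37.21] top [ 30.78 -15.44   7.21]
block near top 209 255 [ 20.39 -11.14  37.21] top [30.78 -9.34  7.21]
block near top 209 255 [20.36 12.07 37.22] top [30.75  9.98  7.22]
block near top 209 266 [20.35 19.4  37.22] top [30.74 16.08  7.22]
[147 131  40  28  27  31  26  26  26  27  33  40  48  45  44  42  45  31
  33  30  30  31  34  32  32  29  32  38  47] [134 130 129 128 122 112  78  52  46  47  50  48  50  46]
fin 230 339 [ 33.3    0.15 -28.78] [-19.4    0.16 -28.81]
[[ 20  36  61]
 [ 16  28  52]
 [ 15  27  50]
 [ 22  33  55]
 [ 19  31  59]
 [ 76  66  35]
 [103  85  31]
 [104  84  30]
 [104  85  32]
 [108  87  36]]
```

Emit:
apply_moves([
  {"slide": [0,0,0],"dr": [0,0,0.33]},
  {"slide": [0,0,0],"dr": [0,0,0.66]},
  {"slide": [0,0,0],"dr": [0,0,1]},
])

```text
time_s: 5.2
position: [0.6294, 0.1103, 0.2471]
eef_rot: [0.577, 3.088, 0.0]
contact_force: [0.6, -0.2, -2.7]
gripper_width: 0.0136
gripper_force: 45.4
```

Emit:
apply_moves([
  {"slide": [0,0,0],"dr": [0,0,0.33]},
  {"slide": [0,0,0],"dr": [0,0,0.66]},
  {"slide": [0,0,0],"dr": [0,0,1]},
])

```text
time_s: 5.58
position: [0.6294, 0.1103, 0.2471]
eef_rot: [1.357, 2.833, 0.0]
contact_force: [0.3, -1.0, -3.4]
gripper_width: 0.0134
gripper_force: 45.4
```

Emit:
apply_moves([
  {"slide": [0,0,0],"dr": [0,0,0.33]},
  {"slide": [0,0,0],"dr": [0,0,0.66]},
  {"slide": [0,0,0],"dr": [0,0,1]},
])

```text
time_s: 5.95
position: [0.6294, 0.1103, 0.2471]
eef_rot: [2.044, 2.386, 0.0]
contact_force: [0.1, -0.6, -2.5]
gripper_width: 0.0132
gripper_force: 45.4
```

Emit:
apply_moves([
  {"slide": [0,0,0],"dr": [0,0,0.25]},
  {"slide": [0,0,0],"dr": [0,0,0.49]},
  {"slide": [0,0,0],"dr": [0,0,0.49]},
  {"slide": [0,0,0],"dr": [0,0,0.49]},
])

```text
time_s: 6.45
position: [0.6295, 0.1098, 0.247]
eef_rot: [-2.325, -2.113, 0.0]
contact_force: [-0.0, -0.0, -2.3]
gripper_width: 0.0134
gripper_force: 45.4
```

```bash
python3 - <<'E'
from h import *
move([.5705,-.0435,.17],np.radians(-5.5));print(observe()['time_s'])
E
```

```text
pos [0.6295 0.1098 0.247 ] slide [-1.319 -0.368  0.641] dr [-0.    -0.     0.001] q6 1.8390922522597106
6.45
```

Emit:
apply_moves([
  {"slide": [-0.35,-0.1,0],"dr": [0,0,0]},
  {"slide": [-0.66,-0.18,0],"dr": [0,0,0]},
])

```text
time_s: 6.7
position: [0.6, 0.0321, 0.2467]
eef_rot: [2.325, 2.113, -0.001]
contact_force: [-0.4, -0.3, -2.2]
gripper_width: 0.0129
gripper_force: 45.4
```

Emit:
apply_moves([
  {"slide": [-0.35,-0.1,0],"dr": [0,0,0]},
  {"slide": [-0.66,-0.19,0.2],"dr": [0,0,0]},
  {"slide": [-0.66,-0.19,0.5],"dr": [0,0,0]},
  {"slide": [-0.66,-0.19,0.64],"dr": [0,0,0]},
  {"slide": [-0.66,-0.19,0.64],"dr": [0,0,0]},
  {"slide": [-0.66,-0.19,0.64],"dr": [0,0,0]},
  {"slide": [-0.66,-0.19,0.64],"dr": [0,0,0]},
])

```text
time_s: 7.58
position: [0.571, -0.0439, 0.1715]
eef_rot: [2.326, 2.109, 0.003]
contact_force: [0.2, 0.1, -2.8]
gripper_width: 0.0133
gripper_force: 45.4
```

```bash
python3 - <<'E'
from h import *
import pickle
move([.5705,-.0435,.15],np.radians(-5.5));print(observe()['time_s'])
a=capture('side');b=capture('wrist');pickle.dump((a,b),open('w3.pkl','wb'))
i=cv2.resize(a['img'][150:270,220:400,::-1],None,fx=3,fy=3,interpolation=cv2.INTER_CUBIC)
j=cv2.resize(b['img'][...,::-1],None,fx=.45,fy=.45);j=cv2.copyMakeBorder(j,0,360-189 if 360>189 else 0,0,0,cv2.BORDER_CONSTANT)
cv2.imwrite('pics/w3.png',np.hstack([i,j]))
E
```

```text
pos [ 0.571  -0.0439  0.1715] slide [ 0.003 -0.005  0.179] dr [ 0.005 -0.    -0.003] q6 1.591645780497969
7.575
```

View pics/w3.png

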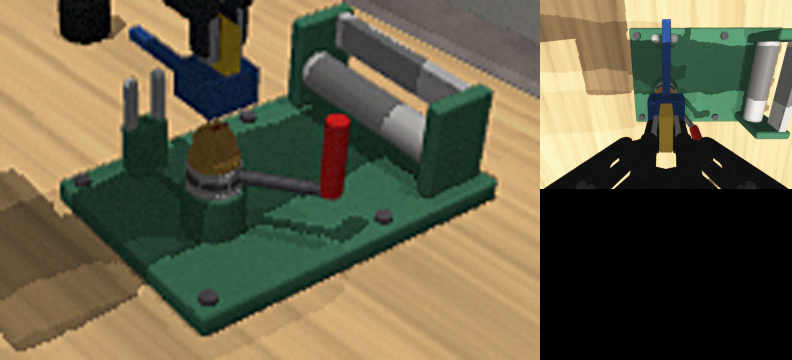

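The side and wrist views show the key over the screw, with its arm in line with the gap between the pins. I'll lower it gently.

Emit:
apply_moves([
  {"slide": [0.003,-0.004,0.1],"dr": [0,0,0]},
  {"slide": [0.003,-0.004,0.18],"dr": [0,0,0]},
  {"slide": [0.003,-0.004,0.2],"dr": [0,0,0]},
  {"slide": [0.003,-0.004,0.22],"dr": [0,0,0]},
  {"slide": [0.003,-0.004,0.22],"dr": [0,0,0]},
])

```text
time_s: 8.3
position: [0.5696, -0.0437, 0.1436]
eef_rot: [-2.328, -2.11, 0.0]
contact_force: [-0.6, -0.3, -3.1]
gripper_width: 0.0133
gripper_force: 45.4
```

Emit:
apply_moves([
  {"slide": [0,0,0.015],"dr": [0,0,0]},
  {"slide": [0,0,0.03],"dr": [0,0,0]},
  {"slide": [0,0,0.03],"dr": [0,0,0]},
])

```text
time_s: 8.68
position: [0.5701, -0.0437, 0.1418]
eef_rot: [2.327, 2.108, 0.002]
contact_force: [-1.5, 0.6, 4.3]
gripper_width: 0.0131
gripper_force: 46.5
```

Emit:
apply_moves([
  {"slide": [0,0,0.015],"dr": [0,0,0]},
  {"slide": [0,0,0.03],"dr": [0,0,0]},
  {"slide": [0,0,0.03],"dr": [0,0,0]},
])

```text
time_s: 9.05
position: [0.5705, -0.0438, 0.1413]
eef_rot: [2.325, 2.107, 0.005]
contact_force: [-5.6, 1.3, 19.1]
gripper_width: 0.0132
gripper_force: 48.6
```

```bash
python3 - <<'E'
from h import *
s=observe();print(s['position'],np.round(s['contact_force'],2),np.round(s['ft_torque'],3))
import pickle
a,c=pickle.load(open('w3.pkl','rb'))
im=c['img'][30:130,210:350,::-1];cv2.imwrite('pics/w3c.png',cv2.resize(im,None,fx=5,fy=5,interpolation=cv2.INTER_CUBIC))
E
```

```text
[ 0.57046961 -0.04380536  0.14129451] [-5.61  1.31 19.13] [-0.11   1.742 -0.06 ]
```

View pics/w3c.png

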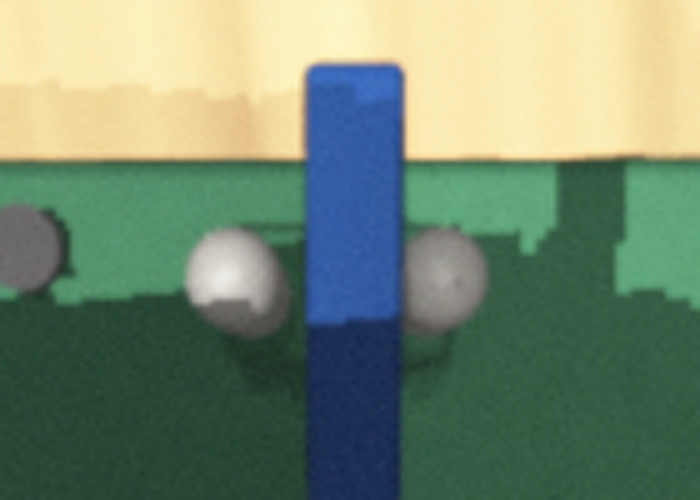

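The pins sit at crop x 188–288 and 402–487, and the arm (306–401) is slightly right of their midpoint, which is +x. I'll quantify that.

```bash
python3 - <<'E'
from h import *
import pickle
a,c=pickle.load(open('w3.pkl','rb'))
p=np.array([.571,-.0439,.1715]);R=Ro.from_rotvec([2.326,2.109,.003])
U=lambda x,y:(210+(x+.5)/5-.5,30+(y+.5)/5-.5)
T=lambda x,y,z:(R.inv().apply(back(c,*U(x,y),z)-p)*1000).round(2)
print(c['cx'],'pins',T(230,272,.104),T(445,275,.104),'arm',T(354,100,.1445),T(354,400,.1445), 'px', U(354,0))
E
```

```text
279.7868637266698 pins [ 95.   -13.82  67.48] [94.63 13.23 67.55] arm [108.     1.72  27.03] [79.93  1.71 27.02] px (280.4, 29.6)
```

Emit:
apply_moves([
  {"slide": [0,0,-0.045],"dr": [0,0,0]},
  {"slide": [0,-0.012,-0.045],"dr": [0,0,0]},
  {"slide": [0,-0.012,-0.045],"dr": [0,0,0]},
  {"slide": [0,-0.012,-0.02],"dr": [0,0,0]},
  {"slide": [0,-0.012,-0.01],"dr": [0,0,0]},
  {"slide": [0,-0.012,-0.01],"dr": [0,0,0]},
])

```text
time_s: 9.8
position: [0.5688, -0.0436, 0.1413]
eef_rot: [2.326, 2.108, 0.003]
contact_force: [-5.6, 0.6, 18.9]
gripper_width: 0.0134
gripper_force: 48.7
```

```bash
python3 - <<'E'
from h import *
s=observe();print(s['position'],np.round(s['contact_force'],2),np.round(s['ft_torque'],3),s['eef_rot'])
E
```

```text
[ 0.56875727 -0.04360306  0.14132784] [-5.58  0.59 18.88] [-0.025  1.52  -0.107] [2.32582034 2.10770631 0.00349037]
```

Emit:
apply_moves([
  {"slide": [0,0,-0.015],"dr": [0,0,0]},
  {"slide": [-0.004,0,-0.015],"dr": [0,0,0]},
  {"slide": [-0.008,0,-0.015],"dr": [0,0,0]},
  {"slide": [-0.012,0,-0.015],"dr": [0,0,0]},
  {"slide": [-0.012,0,-0.015],"dr": [0,0,0]},
])

```text
time_s: 10.42
position: [0.5685, -0.0439, 0.1416]
eef_rot: [2.327, 2.11, 0.005]
contact_force: [-3.3, 3.3, 11.3]
gripper_width: 0.0131
gripper_force: 47.5
```

```bash
python3 - <<'E'
from h import *
s=observe();print(s['position'],np.round(s['contact_force'],2),np.round(s['ft_torque'],3),s['eef_rot'])
E
```

```text
[ 0.56852961 -0.043934    0.14158603] [-3.28  3.26 11.27] [ 0.557  0.885 -0.036] [2.32706564 2.11028401 0.00477126]
```

Emit:
apply_moves([
  {"slide": [-0.002,0,-0.04],"dr": [0,0,0]},
  {"slide": [-0.002,0,-0.04],"dr": [0,0,0]},
  {"slide": [-0.002,0,-0.04],"dr": [0,0,0]},
  {"slide": [-0.002,0,-0.04],"dr": [0,0,0]},
])

```text
time_s: 10.92
position: [0.5676, -0.0452, 0.1435]
eef_rot: [-2.327, -2.109, 0.002]
contact_force: [-0.4, -0.8, -2.4]
gripper_width: 0.0137
gripper_force: 45.4
```

```bash
python3 - <<'E'
from h import *
s=observe();print(s['position'],np.round(s['contact_force'],2),np.round(s['ft_torque'],3),s['eef_rot'])
import pickle
c=capture('wrist');s=observe();pickle.dump((s,c),open('w4.pkl','wb'))
print(s['position'])
im=c['img'][30:130,210:350,::-1];cv2.imwrite('pics/w4c.png',cv2.resize(im,None,fx=5,fy=5,interpolation=cv2.INTER_CUBIC))
E
```

```text
[ 0.56761799 -0.04524928  0.14354784] [-0.39 -0.84 -2.38] [-0.009 -0.006 -0.038] [-2.32726949e+00 -2.10891374e+00  1.52272394e-03]
[ 0.56768317 -0.04525721  0.14368732]
```

View pics/w4c.png

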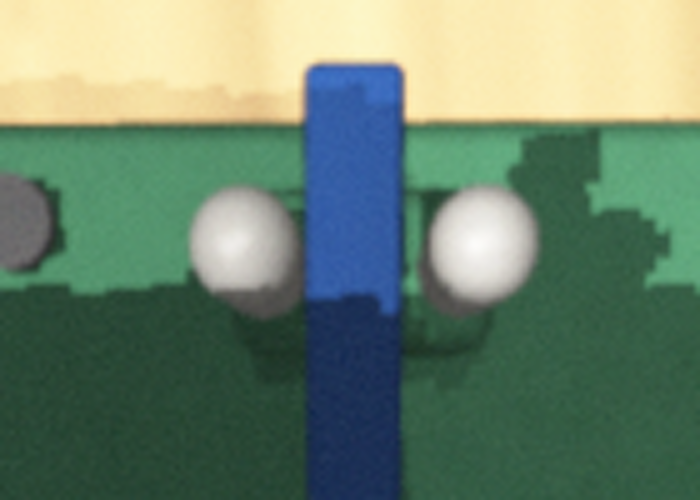

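Now the pins span 190–298 and 428–540 (mid 364) and the arm is centred at 354, so the key needs about 1.2 mm more in +tool y. Next I'll work out the x offset.

```bash
python3 - <<'E'
from h import *
import pickle
s,c=pickle.load(open('w4.pkl','rb'))
p=s['position'];R=Ro.from_rotvec(s['eef_rot'])
U=lambda x,y:(210+(x+.5)/5-.5,30+(y+.5)/5-.5)
T=lambda x,y,z:(R.inv().apply(back(c,*U(x,y),z)-p)*1000).round(2)
uz=p[2]-.0372
print('pins',T(244,242,.104),T(484,245,.104),'arm',T(354,100,uz+.01),T(354,400,uz+.01),'tip',T(354,64,uz+.01),T(354,64,uz+.005))
E
```

```text
pins [ 96.2  -10.11  39.69] [95.87 15.94 39.66] arm [108.05   1.82  27.19] [79.95  1.81 27.19] tip [111.22   1.82  27.19] [112.11   1.83  32.19]
```

Emit:
apply_moves([
  {"slide": [-0.002,0.009,0],"dr": [0,0,0]},
  {"slide": [-0.002,0.009,0],"dr": [0,0,0]},
  {"slide": [-0.002,0.009,0.015],"dr": [0,0,0]},
  {"slide": [-0.002,0.009,0.03],"dr": [0,0,0]},
  {"slide": [-0.002,0.009,0.03],"dr": [0,0,0]},
])

```text
time_s: 11.6
position: [0.5688, -0.0455, 0.1404]
eef_rot: [-2.328, -2.109, 0.001]
contact_force: [0.1, 0.4, -2.0]
gripper_width: 0.0133
gripper_force: 45.4
```

```bash
python3 - <<'E'
from h import *
s=observe();print(s['position'],np.round(s['contact_force'],2),np.round(s['ft_torque'],3),s['eef_rot'])
E
```

```text
[ 0.56878947 -0.0454812   0.14043234] [ 0.12  0.41 -1.97] [0.018 0.005 0.002] [-2.32750907e+00 -2.10943926e+00  6.02052733e-04]
```

The key is past the head's top edge with no contact force, so I'll keep lowering.

Emit:
apply_moves([
  {"slide": [0,0,0.015],"dr": [0,0,0]},
  {"slide": [0,0,0.03],"dr": [0,0,0]},
  {"slide": [0,0,0.045],"dr": [0,0,0]},
  {"slide": [0,0,0.045],"dr": [0,0,0]},
])

```text
time_s: 12.1
position: [0.5689, -0.0455, 0.1351]
eef_rot: [-2.328, -2.109, 0.0]
contact_force: [-0.7, -0.2, -2.8]
gripper_width: 0.0134
gripper_force: 45.3
```

Emit:
apply_moves([
  {"slide": [0,0,0.02],"dr": [0,0,0]},
  {"slide": [0,0,0.04],"dr": [0,0,0]},
  {"slide": [0,0,0.06],"dr": [0,0,0]},
  {"slide": [0,0,0.06],"dr": [0,0,0]},
])

```text
time_s: 12.6
position: [0.5688, -0.0455, 0.1278]
eef_rot: [-2.327, -2.109, 0.001]
contact_force: [-0.7, -0.5, -2.4]
gripper_width: 0.0135
gripper_force: 45.3
```

Emit:
apply_moves([
  {"slide": [0,0,0.01],"dr": [0,0,0]},
  {"slide": [0,0,0.02],"dr": [0,0,0]},
  {"slide": [0,0,0.028],"dr": [0,0,0]},
  {"slide": [0,0,0.028],"dr": [0,0,0]},
])

```text
time_s: 13.1
position: [0.5691, -0.0456, 0.1251]
eef_rot: [2.328, 2.11, 0.0]
contact_force: [-1.1, -0.1, 0.6]
gripper_width: 0.0133
gripper_force: 45.7
```

Emit:
apply_moves([
  {"slide": [0,0,0],"dr": [0,0,0]},
  {"slide": [0,0,0],"dr": [0,0,0]},
  {"slide": [0,0,0],"dr": [0,0,0]},
  {"slide": [0,0,0],"dr": [0,0,0]},
], gripper=0)

```text
time_s: 13.6
position: [0.5691, -0.0455, 0.1248]
eef_rot: [2.328, 2.11, 0.0]
contact_force: [0.1, -1.1, -0.4]
gripper_width: 0.0424
gripper_force: 0.0
```

Emit:
apply_moves([
  {"slide": [0,0,-0.2],"dr": [0,0,0]},
  {"slide": [0,0,-0.5],"dr": [0,0,0]},
  {"slide": [0,0,-0.8],"dr": [0,0,0]},
  {"slide": [0,0,-0.8],"dr": [0,0,0]},
  {"slide": [0,0,-0.8],"dr": [0,0,0]},
])

```text
time_s: 14.22
position: [0.5687, -0.0455, 0.2202]
eef_rot: [-2.327, -2.109, 0.001]
contact_force: [0.3, 0.4, -0.6]
gripper_width: 0.0428
gripper_force: 0.0
```

```bash
python3 - <<'E'
from h import *
import pickle
s=observe();print(s['position'],s['eef_rot'],s['joint_positions'])
b=capture('wrist');a=capture('side');pickle.dump((s,a,b),open('w5.pkl','wb'))
i=cv2.resize(a['img'][150:270,230:380,::-1],None,fx=2.6,fy=2.6,interpolation=cv2.INTER_CUBIC)
j=b['img'][0:312,130:520,::-1]
cv2.imwrite('pics/w5.png',np.hstack([i,j]));print(i.shape)
E
```

```text
[ 0.56873014 -0.04547001  0.22023355] [-2.32749404e+00 -2.10941924e+00  6.23484077e-04] [-7.97846645e-02  3.86744089e-01  1.80214176e-01  1.36485445e+00
  8.06606762e-06  1.58923285e+00]
(312, 390, 3)
```

View pics/w5.png

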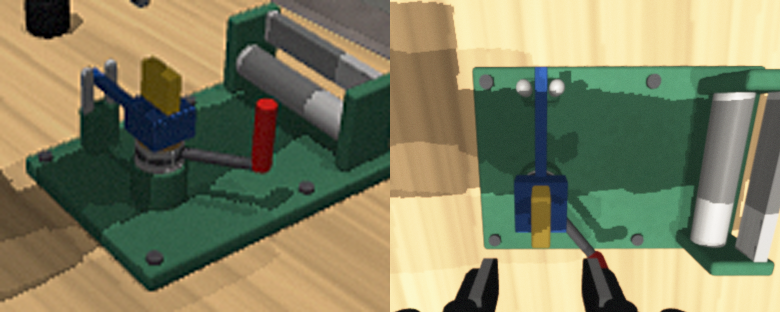

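The key sits home with its arm between the pins, and the fingers are clear. Next I'll locate the red post (side crop x≈265, y≈100–170).

```bash
python3 - <<'E'
from h import *
import pickle
s,a,b=pickle.load(open('w5.pkl','rb'));t=pickle.load(open('top0.pkl','rb'));s0=pickle.load(open('side0.pkl','rb'));w2=pickle.load(open('w2.pkl','rb'))
S=np.array([.5689,-.0455]);P=[]
for n,c in(('side',a),('side0',s0),('top0',t),('w2',w2)):
    h=cv2.cvtColor(c['img'],cv2.COLOR_RGB2HSV);m=(((h[...,0]<8)|(h[...,0]>172))&(h[...,1]>150)&(h[...,2]>60)).astype('uint8')
    if n!='w2': q=proj(c,np.array([.615,-.118,.1])).astype(int)
    else: q=np.array([30,150])
    w=np.zeros_like(m);w[max(0,q[1]-35):q[1]+35,max(0,q[0]-32):q[0]+32]=1
    v,u=(m*w).nonzero();X=back(c,u.mean(),v.mean(),.102);print(n,len(u),u.min(),u.max(),v.min(),v.max(),X)
    d=X[:2]-S;print('  r',np.hypot(*d),'ang',np.degrees(np.arctan2(d[1],d[0])))
    # screw check
    print('  pins proj' ,proj(c,np.array([.5689,-.0455,.15])).round(1))
E
```

```text
side 221 327 336 188 215 [ 0.62141577 -0.1179548   0.102     ]
  r 0.08948521635975043 ang -54.06512054343398
  pins proj [291.6 177.1]
side0 220 327 336 188 215 [ 0.62116374 -0.11822558  0.102     ]
  r 0.08955728915955813 ang -54.297343905832676
  pins proj [291.6 177.1]
top0 54 288 294 166 176 [ 0.62143008 -0.12097826  0.102     ]
  r 0.09195856754378356 ang -55.163509334586315
  pins proj [262.4 186.9]
w2 1192 0 61 135 161 [ 0.62183741 -0.12344384  0.102     ]
  r 0.09422107871377698 ang -55.81668463389899
  pins proj [ 81.5 100.1]
```

Emit:
apply_moves([
  {"slide": [0,0,0],"dr": [0,0,-0.33]},
  {"slide": [0,0,0],"dr": [0,0,-0.66]},
  {"slide": [0,0,0],"dr": [0,0,-1]},
])

```text
time_s: 14.7
position: [0.5682, -0.0455, 0.2191]
eef_rot: [-1.693, -2.643, 0.002]
contact_force: [0.3, 0.2, 0.2]
gripper_width: 0.0428
gripper_force: 0.0
```

Emit:
apply_moves([
  {"slide": [0,0,0],"dr": [0,0,-0.35]},
  {"slide": [0,0,0],"dr": [0,0,-0.35]},
  {"slide": [0,0,0],"dr": [0,0,-0.35]},
])

```text
time_s: 15.08
position: [0.5686, -0.0455, 0.22]
eef_rot: [-1.457, -2.782, 0.001]
contact_force: [-0.5, 0.4, 0.3]
gripper_width: 0.0426
gripper_force: 0.0
```

```bash
python3 - <<'E'
from h import *
move([.6206,-.1192,.092],np.radians(35));print(observe()['time_s'])
E
```

```text
pos [ 0.5686 -0.0455  0.22  ] slide [-0.753  0.007  1.066] dr [-0.002 -0.002 -0.009] q6 0.8848700821728819
15.075
```

Emit:
apply_moves([
  {"slide": [-0.4,0,0],"dr": [0,0,0]},
  {"slide": [-0.75,0,0],"dr": [0,0,0]},
  {"slide": [-0.75,0,0.1],"dr": [0,0,0]},
  {"slide": [-0.75,0,0.4],"dr": [0,0,0]},
  {"slide": [-0.75,0,0.5],"dr": [0,0,0]},
  {"slide": [-0.75,0,0.5],"dr": [0,0,0]},
])

```text
time_s: 15.82
position: [0.6193, -0.1185, 0.1597]
eef_rot: [-1.452, -2.782, 0.001]
contact_force: [-0.8, -0.0, 0.2]
gripper_width: 0.0428
gripper_force: 0.0
```

Emit:
apply_moves([
  {"slide": [0,0,0.15],"dr": [0,0,0]},
  {"slide": [0,0,0.3],"dr": [0,0,0]},
  {"slide": [0,0,0.45],"dr": [0,0,0]},
  {"slide": [0,0,0.55],"dr": [0,0,0]},
  {"slide": [0,0,0.55],"dr": [0,0,0]},
  {"slide": [0,0,0.55],"dr": [0,0,0]},
])

```text
time_s: 16.58
position: [0.6212, -0.1194, 0.0959]
eef_rot: [1.453, 2.784, 0.001]
contact_force: [-0.3, 0.5, 0.5]
gripper_width: 0.0426
gripper_force: 0.0
```

```bash
cat >arc.py <<'E'
from h import *
import sys
# rows for arc around screw: pad ahead of tool centre by g (pushing pad contact), angles ths (deg)
S=np.array([.5689,-.0455]);s=observe();p=s['position'];R0=Ro.from_rotvec(s['eef_rot'])
t=lambda th:np.array([np.sin(th),-np.cos(th)])
d=p[:2]-S;th=np.arctan2(d[1],d[0]);F=s['contact_force']
print('t',s['time_s'],'p',p.round(4),'r',np.hypot(*d).round(4),'th',np.degrees(th).round(2),'w',s['gripper_width'],'F',np.round(F,1),'Ftan',-(t(th)@F[:2]).round(2),'Frad',(d/np.hypot(*d)@F[:2]).round(2))
yaw=np.arctan2(*(R0.apply([0,1,0])[1::-1]));print('tool y yaw',np.degrees(yaw).round(2))
if len(sys.argv)>2:
    g=float(sys.argv[1])
    for a in map(float,sys.argv[2].split(',')):
        A=np.radians(a);q=S+.09*np.array([np.cos(A),np.sin(A)])+g*t(A)
        dr=(np.degrees(yaw)-(a+90)+90)%180-90
        sl=R0.inv().apply(np.r_[q-p[:2],0])/.12
        print(a,sl.round(3),'dr',round(dr/30,3))
E
python3 arc.py .0122 -58,-62,-66,-70,-74
```

```text
t 16.575 p [ 0.6212 -0.1194  0.0959] r 0.0905 th -54.71 w 0.042626902017033855 F [-0.3  0.5  0.5] Ftan 0.04 Frad -0.62
tool y yaw 34.88
-58.0 [ 0.01  -0.145 -0.   ] dr 0.096
-62.0 [ 0.022 -0.196 -0.   ] dr 0.229
-66.0 [ 0.037 -0.247 -0.   ] dr 0.363
-70.0 [ 0.056 -0.296 -0.   ] dr 0.496
-74.0 [ 0.078 -0.344 -0.001] dr 0.629
```

Emit:
apply_moves([
  {"slide": [0,-0.07,0],"dr": [0,0,0]},
  {"slide": [0.01,-0.145,0],"dr": [0,0,0.1]},
  {"slide": [0.022,-0.196,0],"dr": [0,0,0.23]},
  {"slide": [0.037,-0.247,0],"dr": [0,0,0.36]},
  {"slide": [0.056,-0.296,0],"dr": [0,0,0.5]},
  {"slide": [0.078,-0.344,0],"dr": [0,0,0.63]},
  {"slide": [0.078,-0.344,0],"dr": [0,0,0.63]},
])

```text
time_s: 17.45
position: [0.5813, -0.1356, 0.0956]
eef_rot: [1.89, 2.508, 0.001]
contact_force: [1.9, 0.7, -1.2]
gripper_width: 0.0427
gripper_force: 0.3
```

```bash
python3 arc.py .0122 -77,-80,-83,-86,-89,-92,-95
```

```text
t 17.45 p [ 0.5813 -0.1356  0.0956] r 0.0909 th -82.16 w 0.04272721843271438 F [ 1.9  0.7 -1.2] Ftan 1.96 Frad -0.48
tool y yaw 16.0
-77.0 [ 0.006 -0.033 -0.   ] dr 0.1
-80.0 [ 0.015 -0.072 -0.   ] dr 0.2
-83.0 [ 0.025 -0.11  -0.   ] dr 0.3
-86.0 [ 0.037 -0.148 -0.   ] dr 0.4
-89.0 [ 0.052 -0.185 -0.   ] dr 0.5
-92.0 [ 0.068 -0.221 -0.   ] dr 0.6
-95.0 [ 0.086 -0.256 -0.   ] dr 0.7
```

Emit:
apply_moves([
  {"slide": [0.006,-0.033,0],"dr": [0,0,0.1]},
  {"slide": [0.015,-0.072,0],"dr": [0,0,0.2]},
  {"slide": [0.025,-0.11,0],"dr": [0,0,0.3]},
  {"slide": [0.037,-0.148,0],"dr": [0,0,0.4]},
  {"slide": [0.052,-0.185,0],"dr": [0,0,0.5]},
  {"slide": [0.068,-0.221,0],"dr": [0,0,0.6]},
  {"slide": [0.086,-0.256,0],"dr": [0,0,0.7]},
  {"slide": [0.086,-0.256,0],"dr": [0,0,0.7]},
])

```text
time_s: 18.45
position: [0.5494, -0.134, 0.0954]
eef_rot: [2.314, 2.123, 0.001]
contact_force: [1.8, -0.6, -0.3]
gripper_width: 0.0429
gripper_force: 0.6
```

```bash
python3 arc.py .0122 -97,-99,-101,-103,-105,-107,-109,-111,-113,-115
```

```text
t 18.45 p [ 0.5494 -0.134   0.0954] r 0.0906 th -102.44 w 0.042935874034704405 F [ 1.8 -0.6 -0.3] Ftan 1.89 Frad 0.24
tool y yaw -4.95
-97.0 [ 0.003 -0.03  -0.   ] dr 0.068
-99.0 [ 0.008 -0.056 -0.   ] dr 0.135
-101.0 [ 0.014 -0.082 -0.   ] dr 0.202
-103.0 [ 0.02  -0.107 -0.   ] dr 0.268
-105.0 [ 0.028 -0.133 -0.   ] dr 0.335
-107.0 [ 0.036 -0.158 -0.   ] dr 0.402
-109.0 [ 0.046 -0.182 -0.   ] dr 0.468
-111.0 [ 0.056 -0.207 -0.   ] dr 0.535
-113.0 [ 0.067 -0.231 -0.   ] dr 0.602
-115.0 [ 0.079 -0.254 -0.   ] dr 0.668
```

Emit:
apply_moves([
  {"slide": [0.003,-0.03,0],"dr": [0,0,0.07]},
  {"slide": [0.008,-0.056,0],"dr": [0,0,0.135]},
  {"slide": [0.014,-0.082,0],"dr": [0,0,0.2]},
  {"slide": [0.02,-0.107,0],"dr": [0,0,0.27]},
  {"slide": [0.028,-0.133,0],"dr": [0,0,0.335]},
  {"slide": [0.028,-0.133,0],"dr": [0,0,0.335]},
])

```text
time_s: 19.2
position: [0.5329, -0.1291, 0.0948]
eef_rot: [-2.494, -1.91, 0.001]
contact_force: [1.0, -0.1, 0.6]
gripper_width: 0.0432
gripper_force: 0.6
```

```bash
python3 arc.py .0122 -106,-107,-108,-109,-110,-111,-112,-113,-114
```

```text
t 19.2 p [ 0.5329 -0.1291  0.0948] r 0.091 th -113.32 w 0.04316593855487019 F [ 1.  -0.1  0.6] Ftan 0.93 Frad -0.24
tool y yaw -15.1
-106.0 [ 0.002 -0.005  0.   ] dr 0.03
-107.0 [ 0.005 -0.018  0.   ] dr 0.063
-108.0 [ 0.007 -0.031  0.   ] dr 0.097
-109.0 [ 0.009 -0.044  0.   ] dr 0.13
-110.0 [ 0.012 -0.057  0.   ] dr 0.163
-111.0 [ 0.015 -0.07   0.   ] dr 0.197
-112.0 [ 0.018 -0.083  0.   ] dr 0.23
-113.0 [ 0.022 -0.095  0.   ] dr 0.263
-114.0 [ 0.026 -0.108  0.   ] dr 0.297
```

Emit:
apply_moves([
  {"slide": [0.003,-0.012,0],"dr": [0,0,0.05]},
  {"slide": [0.006,-0.025,0],"dr": [0,0,0.09]},
  {"slide": [0.008,-0.036,0],"dr": [0,0,0.13]},
  {"slide": [0.008,-0.036,0],"dr": [0,0,0.13]},
])

```text
time_s: 19.7
position: [0.5292, -0.127, 0.0947]
eef_rot: [-2.557, -1.824, 0.0]
contact_force: [1.4, 0.0, 0.6]
gripper_width: 0.0428
gripper_force: 0.8
```

```bash
python3 arc.py
```

```text
t 19.7 p [ 0.5292 -0.127   0.0947] r 0.0906 th -115.99 w 0.04280092851206807 F [1.4 0.  0.6] Ftan 1.28 Frad -0.66
tool y yaw -18.99
```

Emit:
apply_moves([
  {"slide": [0.002,-0.008,0],"dr": [0,0,0.02]},
  {"slide": [0.004,-0.017,0],"dr": [0,0,0.04]},
  {"slide": [0.004,-0.017,0],"dr": [0,0,0.04]},
])

```text
time_s: 20.08
position: [0.5275, -0.126, 0.0948]
eef_rot: [2.576, 1.797, -0.0]
contact_force: [1.7, -0.6, 1.6]
gripper_width: 0.0428
gripper_force: 0.9
```

```bash
python3 arc.py
```

```text
t 20.075 p [ 0.5275 -0.126   0.0948] r 0.0905 th -117.23 w 0.04275617491445079 F [ 1.7 -0.6  1.6] Ftan 1.76 Frad -0.27
tool y yaw -20.19
```

Emit:
apply_moves([
  {"slide": [0.002,-0.008,0],"dr": [0,0,0.02]},
  {"slide": [0.004,-0.017,0],"dr": [0,0,0.04]},
  {"slide": [0.004,-0.017,0],"dr": [0,0,0.04]},
])

```text
time_s: 20.45
position: [0.5257, -0.1248, 0.0948]
eef_rot: [2.595, 1.771, -0.0]
contact_force: [1.0, -1.6, 1.2]
gripper_width: 0.0427
gripper_force: 1.0
```

```bash
python3 arc.py
```

```text
t 20.45 p [ 0.5257 -0.1248  0.0948] r 0.0903 th -118.57 w 0.042728519693328235 F [ 1.  -1.6  1.2] Ftan 1.69 Frad 0.95
tool y yaw -21.39
```

Emit:
apply_moves([
  {"slide": [0.002,-0.008,0],"dr": [0,0,0.02]},
  {"slide": [0.004,-0.017,0],"dr": [0,0,0.04]},
  {"slide": [0.004,-0.017,0],"dr": [0,0,0.04]},
])

```text
time_s: 20.82
position: [0.5243, -0.1237, 0.0948]
eef_rot: [2.613, 1.743, 0.0]
contact_force: [2.3, -1.9, -0.1]
gripper_width: 0.0425
gripper_force: 1.3
```

```bash
python3 arc.py
```

```text
t 20.825 p [ 0.5243 -0.1237  0.0948] r 0.09 th -119.73 w 0.042523435056681304 F [ 2.3 -1.9 -0.1] Ftan 2.93 Frad 0.54
tool y yaw -22.59
```

Emit:
apply_moves([
  {"slide": [0.002,-0.008,0],"dr": [0,0,0]},
  {"slide": [0.004,-0.017,0],"dr": [0,0,0]},
  {"slide": [0.004,-0.017,0],"dr": [0,0,0]},
])

```text
time_s: 21.2
position: [0.5234, -0.1232, 0.0952]
eef_rot: [2.611, 1.742, 0.001]
contact_force: [3.5, -3.5, 1.5]
gripper_width: 0.0429
gripper_force: 2.6
```

```bash
python3 arc.py
```

```text
t 21.2 p [ 0.5234 -0.1232  0.0952] r 0.09 th -120.37 w 0.04290000506819617 F [ 3.5 -3.5  1.5] Ftan 4.77 Frad 1.31
tool y yaw -22.6
```

Emit:
apply_moves([
  {"slide": [0.002,-0.01,0],"dr": [0,0,0]},
  {"slide": [0.004,-0.02,0],"dr": [0,0,0]},
  {"slide": [0.004,-0.02,0],"dr": [0,0,0]},
])

```text
time_s: 21.58
position: [0.5225, -0.1226, 0.0956]
eef_rot: [2.61, 1.739, 0.003]
contact_force: [5.1, -6.3, -0.2]
gripper_width: 0.0424
gripper_force: 3.8
```

```bash
python3 arc.py
```

```text
t 21.575 p [ 0.5225 -0.1226  0.0956] r 0.09 th -121.02 w 0.04239742001065672 F [ 5.1 -6.3 -0.2] Ftan 7.64 Frad 2.82
tool y yaw -22.63
```

Emit:
apply_moves([
  {"slide": [-0.002,-0.01,0],"dr": [0,0,0]},
  {"slide": [-0.004,-0.02,0],"dr": [0,0,0]},
  {"slide": [-0.006,-0.03,0],"dr": [0,0,0]},
  {"slide": [-0.006,-0.03,0],"dr": [0,0,0]},
])

```text
time_s: 22.08
position: [0.521, -0.1219, 0.0961]
eef_rot: [2.607, 1.739, 0.008]
contact_force: [8.9, -5.2, -2.3]
gripper_width: 0.0426
gripper_force: 5.7
```

```bash
python3 arc.py
```

```text
t 22.075 p [ 0.521  -0.1219  0.0961] r 0.0902 th -122.08 w 0.04259511885168342 F [ 8.9 -5.2 -2.3] Ftan 10.31 Frad -0.38
tool y yaw -22.61
```

Emit:
apply_moves([
  {"slide": [0,-0.012,0],"dr": [0,0,0]},
  {"slide": [0,-0.012,0],"dr": [0,0,0]},
  {"slide": [0,-0.012,0],"dr": [0,0,0]},
  {"slide": [0,-0.012,0],"dr": [0,0,0]},
  {"slide": [0,-0.012,0],"dr": [0,0,0]},
  {"slide": [0,-0.012,0],"dr": [0,0,0]},
  {"slide": [0,-0.012,0],"dr": [0,0,0]},
])

```text
time_s: 22.95
position: [0.5205, -0.1216, 0.0963]
eef_rot: [2.606, 1.738, 0.01]
contact_force: [11.5, -6.4, -1.7]
gripper_width: 0.0431
gripper_force: 6.4
```

```bash
python3 arc.py; python3 - <<'E'
from h import *
c=capture('wrist');cv2.imwrite('pics/w6.png',c['img'][...,::-1])
E
```

```text
t 22.95 p [ 0.5205 -0.1216  0.0963] r 0.0902 th -122.47 w 0.04309380330426277 F [11.5 -6.4 -1.7] Ftan 13.14 Frad -0.81
tool y yaw -22.61
```

View pics/w6.png

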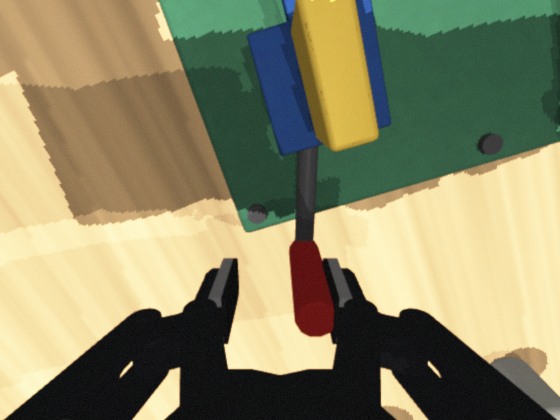

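The post rests against one pad with the nut home and 13 N held. Now I'll back off to centre and lift.

Emit:
apply_moves([
  {"slide": [0,0.03,0],"dr": [0,0,0]},
  {"slide": [0,0.06,0],"dr": [0,0,0]},
  {"slide": [0,0.1,0],"dr": [0,0,0]},
  {"slide": [0,0.14,0],"dr": [0,0,0]},
  {"slide": [0,0.14,0],"dr": [0,0,0]},
  {"slide": [0,0.14,0],"dr": [0,0,0]},
])

```text
time_s: 23.75
position: [0.5304, -0.1258, 0.0944]
eef_rot: [-2.612, -1.743, 0.001]
contact_force: [0.4, -0.6, -0.2]
gripper_width: 0.0427
gripper_force: 0.0
```

```bash
python3 arc.py
```

```text
t 23.75 p [ 0.5304 -0.1258  0.0944] r 0.089 th -115.63 w 0.042741398791266295 F [ 0.4 -0.6 -0.2] Ftan 0.57 Frad 0.38
tool y yaw -22.57
```

Emit:
apply_moves([
  {"slide": [0,0,-0.3],"dr": [0,0,0]},
  {"slide": [0,0,-0.7],"dr": [0,0,0]},
  {"slide": [0,0,-1],"dr": [0,0,0]},
])

```text
time_s: 24.12
position: [0.531, -0.126, 0.2167]
eef_rot: [2.613, 1.743, 0.001]
contact_force: [0.3, 0.5, 0.5]
gripper_width: 0.0424
gripper_force: 0.0
```

Emit:
apply_moves([
  {"slide": [-0.3,0,-0.4],"dr": [0,0,0]},
  {"slide": [-0.6,0,-0.6],"dr": [0,0,0]},
  {"slide": [-0.8,0,-0.6],"dr": [0,0,0]},
  {"slide": [-0.8,0,-0.6],"dr": [0,0,0]},
  {"slide": [-0.8,0,-0.6],"dr": [0,0,0]},
])

```text
time_s: 24.75
position: [0.4939, -0.2142, 0.2863]
eef_rot: [-2.612, -1.743, 0.0]
contact_force: [0.2, 0.9, 0.4]
gripper_width: 0.0428
gripper_force: 0.0
```

```bash
python3 - <<'E'
from h import *
s=observe();print(s['time_s'],s['position'],s['contact_force'])
a=capture('side');b=capture('wrist')
i=cv2.resize(a['img'][150:270,230:380,::-1],None,fx=2.6,fy=2.6,interpolation=cv2.INTER_CUBIC)
j=b['img'][0:312,130:520,::-1]
cv2.imwrite('pics/w7.png',np.hstack([i,j]))
E
```

```text
24.75 [ 0.49388311 -0.21419365  0.28633193] [0.17475329 0.88841761 0.41310462]
```

View pics/w7.png

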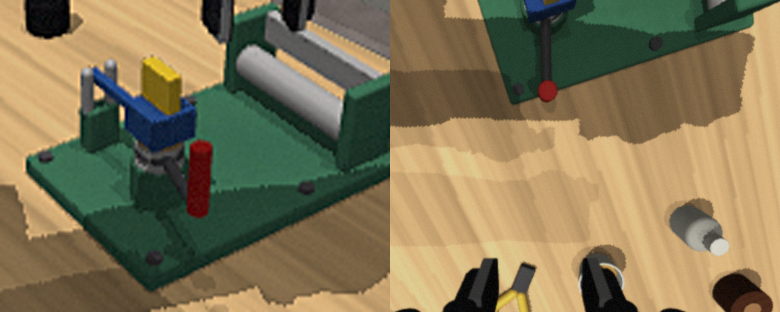

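The key is still seated with its arm between the pins, the handle has swung to its stop and been let go, and the robot is clear of everything.

```bash
python3 -c "
from workcell import workorder
print(workorder.hand_in())"
```

```text
the job is handed in; nothing more can be done
None
```

The job is handed in, though hand-in returned no verdict: the blue key is home on the screw with its arm between the pins, and the jam nut was run to its stop, tightened at about 13 N for about 0.6 s, and let go.

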